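# Draw out the dish shelf to its reading line and hold it

### The arm

A 6-joint arm with a two-finger parallel gripper is mounted at the origin on a cart in front of the work surface, level with it; the furniture and walls round the work are solid. World frame = base frame: x ahead of the robot, y to its left, z up, the work surface at z = 0. Lengths are in mm, angles in rad, forces in N, time in s.
With the tool pointing down it reaches from about 300 to 775 mm from the base axis. Payload 14.6 kg.
Tool frame: the origin (TCP) lies at the very end of the fingers, on their centre line; the grasp point (between the pads) lies 19 mm behind it (grip_point_offset is the distance from the TCP to the grasp point, in mm); z points along the fingers, y is the line along which they close (so a half turn about z gives the same grasp; the last joint's range is limited). The gripper opens to 94 mm and grips with 3 to 60 N. Pads are 16 mm wide; open, the fingers measure 119 mm over their backs; the gripper's body (75 mm by 177 mm) begins 78 mm behind the grasp point.
Start: joints at [-1.278, 0.3, 1.521, -0, 1.321, -0.067], TCP at [193.64, -514.774, 181.546] pointing down, gripper open.
Joint ranges: [-3.03, 3.03], [-0.79, 2.21], [0.23, 2.52], [-1.04, 4.18], [0, 3.07], [-2.55, 2.55]. Speed limits (rad/s): [2.22, 2.22, 2.57, 3.14, 3.14, 3.14].

### API

Orientations are given as [roll, pitch, yaw] about the fixed x, y, z axes, in that order (R = Rz(yaw) Ry(pitch) Rx(roll)).
In Python, from cell import read_state, camera, camera_info, sign_off, grip_point_offset gives the robot as it stands.
- The arm moves only by the shell command python3 -m handwheel 'ROWS' [FORCE]. ROWS is text: rows parted by semicolons, each of 5 numbers parted by spaces: the shift along the world's x, y, z in units of 40 mm (1.0 is 40 mm), then the turn about the world's z in units of 5 degrees (1.0 is 5 degrees), then the closure, from 0 (fully open) to 1 (shut). In form: dx dy dz yaw gripper; .... A call has 1 to 12 rows; each row shifts and turns the commanded pose from where the row before left it; what a row does not reach is not made up. A row lasts 1/12 s, in which the tool goes at most 41.7 mm and 7.16 degrees, less where a joint would pass 70% of its speed; a pose out of reach is approached as far as the arm can. A call is refused whole if a number of a shift passes 1 or a number of a turn 1, either way. A call with a gripper value outside its range is refused whole. The fingers move at their own pace and stop on an object; FORCE is the grip in N (left out, the last holds). Time passes only in rows, so rows that do not move let the fingers close. It gives the time, the measured TCP pose, the force, the opening and the grip force at its end, in the units of the state.
- read_state(): the state, without advancing time (a new reading comes with each control period).
- camera(name): name is "side" or "top"; returns (picture, depth): 384x512x3 uint8, red, green, blue; 384x512 float32, mm along the optical axis (not along the pixel's ray), 0 where there is no reading.
- camera_info(name): a dict with "intrinsics" (3x3 intrinsics, pixels), "world_from_camera" (4x4, takes a point from camera to world coordinates). Camera axes: x right, y down, z forward; pixel columns grow to the right and rows downward; lengths in mm; the calibration is good to about 2 mm. A picture is of the moment at which its call begins. camera_info takes no time and is no camera call.
- sign_off(): hands the job in; it is judged then, once.
The state is a dict: "clock": time; "joints": joint angles; "qd": joint speeds; "effort": joint torques, N m; "eef_pos": TCP position; "eef_rot": TCP orientation; "wrist_force": force on the tool from outside, world axes, zero at the start; "moment": the same for the moment, N m; "finger_gap": finger opening in mm; "finger_force": force on a finger pad.
Only numpy, scipy, OpenCV 4.12 (cv2) and the standard library are available. Lean on these libraries where they do the work, as an engineer would, in place of code of your own. Each camera call takes 0.05 s, during which the arm holds its last target. There are 200 camera calls.

### The job

Turn the half-moon catch on the dish rack a quarter turn anticlockwise until it clicks over into its open position, then draw the dish shelf out by its bow handle until the line scribed across it lies right over the rack's front edge. The shelf has no stop and would tip there, so finish while holding it: level, still, on the line, with all four dishes still standing on it. Leave everything else on the bench where it is.

Things in the scene. Friction and masses are not known exactly. Their poses are not given: they have to be found in the camera images.
- rack: White open-topped sheet-metal dish rack, fixed, 223 deep (x) x 164 wide (y) x 121 high (all sizes in mm). Origin: centre of its underside; -x is its front, the way the shelf is drawn out; z up. The shelf lies on ledges and a front bar whose tops are 110 above the bench, between side walls (tops at 121) with 3 of play each side. Nothing above it; more dishes are stored below.
- rack_edge (a point): Middle of the front top edge of the rack's front bar, at (-110, 0, 110) in the rack frame; axes as the rack's. The shelf's line must come over this edge.
- shelf: Loose aluminium shelf, 200 long (x) x 150 wide (y) x 5 thick, about 0.5 kg, with 6 high rims at its sides and back. Origin: centre of its underside; -x is its front edge (at x = -100), axes parallel to the rack's. At the start its front edge lies 8 to 18 behind the rack's front edge. Two rows of dishes stand on it.
- shelf_line (a point): Middle of the dark line scribed straight across the shelf, 2 wide, between the two rows of dishes, 124 behind the shelf's front edge; point given at the shelf's underside, axes as the shelf's. With this line over the rack's edge 124 of the shelf's 200 overhang, and it tips if let go.
- handle_grip (a point): Middle of the shelf's bow handle: round steel bar, diameter 10, 84 long, along the shelf's y, its centre 36 above the shelf's upper face (151 above the bench) and 14 behind the shelf's front edge, on upright legs at y = +-42. Axes as the shelf's. Pinch from above, closing along x. The dishes are 15 high and begin about 48 behind the front edge.
- catch (a joint): Catch angle about its upright axis, rad: 0 locked, 1.571 open, growing anticlockwise seen from above. A spring detent holds it at both ends: it resists with up to 0.13 N m, most near 0.2 to 0.4 rad, pushes back to 0 below 0.79 and snaps over to 1.571 by itself beyond. The shelf can pass only when it is above about 1.45.
- catch_grip (a point): On the catch's axis, mid-height of its black wing grip, 144 above the bench; at (-126, 85) in the rack frame. Axes turn with the catch: wing 12 thick along x, 44 long along y, 126 to 156 above the bench. At 0 axes parallel to the rack's (wing across the front). Below it a steel half-moon cam, radius 24, 108 to 117 above the bench, stands before the shelf's corner while locked.
- dish_a: Closed culture dish standing loose on the shelf, 60 across, 15 high; one of four alike, in two rows of two. Origin: centre of its underside; z up.
- dish_b: Closed culture dish standing loose on the shelf, 60 across, 15 high; one of four alike, in two rows of two. Origin: centre of its underside; z up.
- dish_c: Closed culture dish standing loose on the shelf, 60 across, 15 high; one of four alike, in two rows of two. Origin: centre of its underside; z up.
- dish_d: Closed culture dish standing loose on the shelf, 60 across, 15 high; one of four alike, in two rows of two. Origin: centre of its underside; z up.
- timer: Bystander, to be left alone: small white bench timer standing on its foot, 33x52x47 (mm). Origin: centre of its underside.
- marker_blue: Bystander, to be left alone: blue and black marker lying flat, 12x134x13 (mm). Origin: centre of its underside.
- porcelain_dish: Bystander, to be left alone: white porcelain evaporating dish, 46 across, 20 high (mm). Origin: centre of its underside.
- open_dish: Bystander, to be left alone: open culture dish with orange colonies on the worktop, 56 across, 13 high (mm). Origin: centre of its underside.
- spare_dish: Bystander, to be left alone: closed culture dish lying on the worktop, not on the shelf, 60 across, 15 high (mm). Origin: centre of its underside.
Mind the look-alikes: they are no part of the job. What is shaped like the dish_c but turquoise is not meant.

How it is judged (in metres and radians):
On the way, in this order (a step that is already met when the one before it is completed fails the run):
1. the catch has clicked over into its open position (value of joint catch above 1.45 rad and x of shelf_line in the frame of rack_edge above 0.09 m), for 0.2 s.
2. the shelf is drawn out to its line and held level (x of shelf_line in the frame of rack_edge between -0.006 and 0.006 m and angle between shelf's own z axis and vertical below 0.06 rad and contact force between the fingers and shelf above 0.5 N and value of joint catch above 1.45 rad), for 0.3 s.
At the end, for the whole second after the job is handed in: Line within 6 mm of the rack's front edge; shelf within 0.06 rad of level, under 10 mm/s; fingers in contact with the shelf (over 0.5 N); catch above 1.45 rad; all four dishes flat on the shelf (all of step 2 and linear speed of shelf below 0.01 m/s and z of dish_a in the frame of shelf between 0 and 0.012 m and angle between each of dish_a, dish_b, dish_c, dish_d's own z axis and vertical below 0.1 rad and z of dish_b in the frame of shelf between 0 and 0.012 m and z of dish_c in the frame of shelf between 0 and 0.012 m and z of dish_d in the frame of shelf between 0 and 0.012 m); the arm keeps its last pose, push and grip.
It fails at once if a dish falls off the shelf or tips over (z of any of dish_a, dish_b, dish_c, dish_d in the frame of shelf below -0.01 m or angle between any of dish_a, dish_b, dish_c, dish_d's own z axis and vertical above 0.35 rad).
It fails at once if the shelf tips by more than about 14 degrees (angle between shelf's own z axis and vertical above 0.25 rad).
It fails at once if another thing on the bench is shifted by more than 3 cm (distance of any of timer, marker_blue, porcelain_dish, open_dish, spare_dish from where it was at the start of the episode above 0.03 m).
It also fails if it takes over 54 s, if anything falls off the work surface, if the arm or the gripper's body presses on something with over 40 N, if the wrist force passes 120 N, or if a joint passes its speed limit or range.

## Working session

There is one attempt and no reset: what is moved stays moved. The work goes in short steps, Python scripts to look and compute and a shell command to move; the robot and the scene stay as the last step left them, time stands still between calls to the robot, and variables do not carry over. Pictures are saved under pics/ and viewed, at most 10 in all, crops included, and the job is handed in when it is done.

```bash
ls; mkdir -p pics
python3 - <<'E'
from cell import *
import cv2,numpy as np
for n in("top","side"):
    p,d=camera(n); cv2.imwrite(f"pics/{n}0.png",p[:,:,::-1]); np.save(f"pics/{n}0.npy",d)
    i=camera_info(n); print(n,np.round(i["intrinsics"],1).tolist(),np.round(i["world_from_camera"],3).tolist())
print(read_state(),grip_point_offset)
E
```

```text
pics
top [[351.3, 0.0, 257.8], [0.0, 351.3, 195.1], [0.0, 0.0, 1.0]] [[-0.128, -0.963, 0.238, 254.297], [-0.992, 0.125, -0.029, 241.963], [-0.001, -0.239, -0.971, 962.756], [0.0, 0.0, 0.0, 1.0]]
side [[385.3, 0.0, 254.5], [0.0, 385.3, 191.6], [0.0, 0.0, 1.0]] [[0.995, -0.078, 0.06, 393.448], [-0.097, -0.685, 0.722, -415.257], [-0.016, -0.724, -0.69, 735.926], [0.0, 0.0, 0.0, 1.0]]
{'clock': 0.1, 'joints': array([-1.27757852e+00,  3.00427699e-01,  1.52149622e+00,  2.71682613e-05,
        1.32069611e+00, -6.65798965e-02]), 'qd': array([ 2.27050663e-04, -7.56846686e-04, -2.22217650e-03,  9.93681319e-06,
       -1.17715708e-03, -7.81286997e-04]), 'effort': array([-1.21598998e-03, -5.32650268e+01, -3.53293276e+01,  7.09125982e-02,
        2.34450441e-02, -4.58412785e-05]), 'eef_pos': array([ 193.58923189, -514.53725876,  181.04604737]), 'eef_rot': array([-3.14056931e+00, -9.46094000e-05,  3.59790913e-01]), 'wrist_force': array([-0.85836465,  0.33158118, -0.27551275]), 'moment': array([-0.01106248, -0.06891268,  0.01913513]), 'finger_force': 0.0, 'finger_gap': 94.00872600473215} 18.8
```

View pics/top0.png

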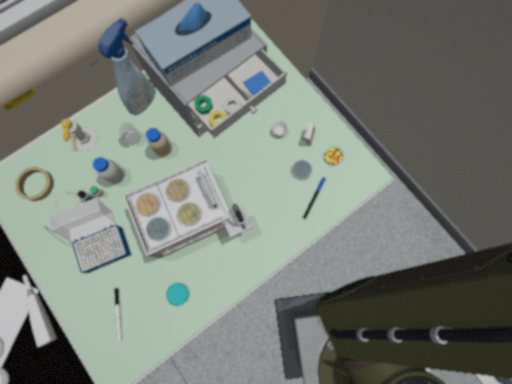

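View pics/side0.png

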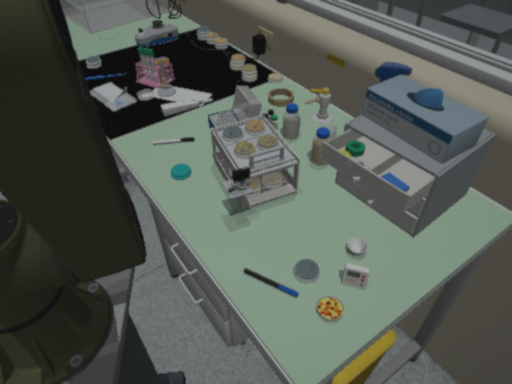

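The top view shows the rack at about (178,208), with the bow handle at (207,190) and the black catch wing at (238,213). The side view shows the handle at (268,158) and the catch at (238,177). Possible look-alikes:
- Handle: the drawer-box knob at top (253,108).
- Catch: the black bottle cap at top (82,195).
- Dishes: the turquoise dish at top (178,293) and the spare dish at top (301,170).

I'm choosing the handle and wing on the rack, and I'll check them in a close crop.

Run:
```python
import cv2,numpy as np
a=cv2.imread("pics/top0.png")[155:265,115:265]; b=cv2.imread("pics/side0.png")[110:220,190:310]
f=lambda im,w:cv2.resize(im,(w,550),interpolation=cv2.INTER_CUBIC)
a=cv2.resize(a,None,fx=3,fy=3,interpolation=cv2.INTER_CUBIC);b=cv2.resize(b,None,fx=2.9,fy=3,interpolation=cv2.INTER_CUBIC)
cv2.imwrite("pics/crop0.png",np.hstack([a,b]))
```

```text
(no output)
```

View pics/crop0.png

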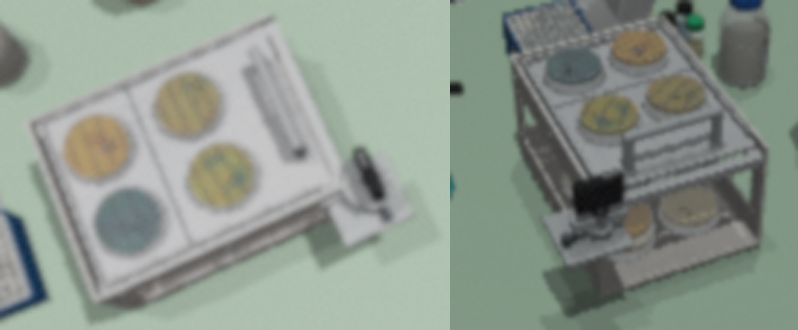

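The crop confirms the choice: the bow handle is in front of the dishes (top px about (198,177) to (214,207)). The catch wing is at top px (238,213), and the scribed line runs from top px (158,185) to (178,236).

```bash
cat > h.py <<'E'
from cell import *
import cv2,numpy as np
def ray(n,uv):
    i=camera_info(n);T=np.array(i["world_from_camera"]);K=np.array(i["intrinsics"])
    d=T[:3,:3]@np.linalg.inv(K)@[uv[0],uv[1],1.]; return T[:3,3],d
def onz(n,uv,z):
    o,d=ray(n,uv); return o+d*(z-o[2])/d[2]
def tri(a,b):
    (o,d),(p,e)=ray("top",a),ray("side",b)
    s=np.linalg.lstsq(np.c_[d,-e],p-o,rcond=None)[0]
    A,B=o+d*s[0],p+e*s[1]; return (A+B)/2,np.linalg.norm(A-B)
def dark(n,p,box,th=60):
    x0,y0,x1,y1=box; m=(p[y0:y1,x0:x1].max(2)<th).astype(np.uint8)
    k,l,s,c=cv2.connectedComponentsWithStats(m); j=1+np.argmax(s[1:,4])
    ys,xs=np.nonzero(l==j); pts=np.c_[xs,ys]+[x0,y0]
    return c[j]+[x0,y0],s[j],pts
def yaw(a,b): return np.degrees(np.arctan2(*(b-a)[1::-1]))
E
python3 - <<'E'
from h import *
np.set_printoptions(precision=1,suppress=True)
T=cv2.imread("pics/top0.png")[:,:,::-1];S=cv2.imread("pics/side0.png")[:,:,::-1]
t=lambda u,v:(115+u/3,155+v/3)
s=lambda u,v:(190+(u-450)/2.9,110+v/3)
a,sa,pa=dark("top",T,(228,198,250,222));b,sb,_=dark("side",S,(228,164,252,186))
print("wing",a,sa,b,sb,tri(a,b)); print("z148",onz("top",a,150),onz("side",b,144))
vx=cv2.fitLine(pa.astype(np.float32),2,0,.01,.01).ravel()
p,q=onz("top",vx[2:]-5*vx[:2],153),onz("top",vx[2:]+5*vx[:2],153);print("wing yaw",yaw(p,q))
for nm,u,v,z in(("line",(128,90),(190,243),115),("edge",(275,20),(340,185),121),("handle",(250,65),(297,155),154),("leftside",(32,122),(275,20),121),("back",(32,122),(100,300),121)):
    p,q=onz("top",t(*u),z),onz("top",t(*v),z);print(nm,p,q,(p+q)/2,yaw(p,q),np.linalg.norm(p-q))
p,q=onz("side",s(625,140),153),onz("side",s(715,115),153);print("hs",p,q,(p+q)/2,yaw(p,q))
print(tri(t(250,65),s(715,115)),tri(t(297,155),s(625,140)))
D=np.load("pics/top0.npy");print(D[205:222:2,230:250:2])
E
```

```text
wing [238.7 215.4] [ 8 13  6 10 30] [240.4 174.7] [  4   4  18  15 200] (array([415.1, 269. , 139.5]), np.float64(5.545907245907609))
z148 [410.3 268.2 150. ] [417.6 264.7 144. ]
wing yaw -161.90343161987764
line [519.9 461.8 115. ] [385.5 420.  115. ] [452.7 440.9 115. ] -162.7107362219416 140.71606547073176
edge [563.3 333.7 121. ] [416.  294.6 121. ] [489.6 314.1 121. ] -165.15289026765942 152.38319564231952
handle [515.9 353.5 154. ] [437.7 323.4 154. ] [476.8 338.5 154. ] -158.95233086376143 83.74916145461268
leftside [500.8 540.3 121. ] [563.3 333.7 121. ] [532.1 437.  121. ] -73.18462174120789 215.8309140808797
back [500.8 540.3 121. ] [348.7 492.6 121. ] [424.8 516.4 121. ] -162.6027722251279 159.4226859213495
hs [446.  317.8 153. ] [525.5 341.8 153. ] [485.8 329.8 153. ] 16.785645536423228
(array([524.3, 355.8, 140.7]), np.float64(7.8831296740258665)) (array([443.1, 324.7, 146.4]), np.float64(7.153776988674158))
[[986.1 825.6 825.4 825.4 985.4 987.2 983.1 988.  983.2 984.7]
 [985.2 826.7 822.5 826.5 986.1 884.4 884.2 984.8 983.8 982.3]
 [982.3 860.6 822.8 823.3 824.  882.7 884.9 884.  984.3 983.9]
 [861.5 862.7 823.  821.5 821.  884.2 884.5 879.2 979.5 983.6]
 [861.1 860.3 863.1 820.8 820.8 823.5 883.5 882.8 978.6 979.6]
 [857.5 860.2 859.6 821.3 819.7 819.8 865.5 882.  881.3 978.8]
 [855.2 858.1 856.3 847.5 818.3 817.5 819.8 884.4 880.5 976.7]
 [859.5 859.6 854.4 856.7 817.9 817.3 819.8 875.3 875.1 878. ]
 [876.1 857.8 854.5 856.5 854.4 824.2 834.9 876.4 875.  876. ]]
```

```bash
cat >> h.py <<'E'
def cloud(n,D,x0,y0,x1,y1):
    i=camera_info(n);T=np.array(i["world_from_camera"]);K=np.array(i["intrinsics"])
    v,u=np.mgrid[y0:y1,x0:x1]; z=D[y0:y1,x0:x1].astype(float)
    P=np.stack([(u-K[0,2])/K[0,0]*z,(v-K[1,2])/K[1,1]*z,z],-1).reshape(-1,3); P=P[P[:,2]>0]
    return P@T[:3,:3].T+T[:3,3]
def box(P):
    (c,s,a)=cv2.minAreaRect(P[:,:2].astype(np.float32)); return np.round(c,1),np.round(s,1),round(a,1),len(P)
E
python3 - <<'E'
from h import *
np.set_printoptions(precision=1,suppress=True)
for n,r in(("top",(110,150,265,270)),("side",(190,100,320,225))):
    P=cloud(n,np.load(f"pics/{n}0.npy"),*r)
    w=P[(np.hypot(*(P[:,:2]-[413,266]).T)<40)&(P[:,2]>132)&(P[:,2]<162)]
    wt=w[w[:,2]>np.percentile(w[:,2],95)-5]
    h=P[(np.hypot(*(P[:,:2]-[482,334]).T)<60)&(P[:,2]>145)&(P[:,2]<162)]
    k=P[(P[:,2]>117.5)&(P[:,2]<126)&(np.hypot(*(P[:,:2]-[450,425]).T)<170)]
    print(n,"wing",box(w),w[:,2].max(),"top",box(wt),wt.mean(0))
    print(" handle",box(h),h.mean(0),"rack",box(k))
    b=P[(P[:,2]<8)]; print("bench z",np.median(b[:,2]))
E
```

```text
top wing (array([417.9, 271.3]), array([44. , 11.9]), 17.3, 101) 158.03074196945545 top (array([417.9, 270.6]), array([41.6, 11.5]), 19.3, 84) [418.1 271.1 155.3]
 handle (array([486.4, 338.1]), array([93.3,  9.9]), 17.9, 157) [485.5 337.6 154.7] rack (array([449.3, 408.2]), array([191.2, 236.7]), 17.8, 1130)
bench z -0.24903018739234994
side wing (array([418.4, 267.8]), array([42.2, 14.8]), 18.5, 189) 158.83235379602183 top (array([418.6, 268.9]), array([41.1, 12.8]), 18.1, 71) [419.1 267.9 155.9]
 handle (array([486.7, 335.8]), array([92.4, 13.1]), 17.3, 153) [486.5 334.1 154. ] rack (array([451.7, 402.8]), array([188.6, 247.7]), 17.9, 869)
bench z 0.815934949330483
```

Wing centre is about (418,270) and handle bar centre about (486,337). Both lie along 17.5°, which matches the rack geometry.

```bash
python3 -m handwheel '0.45 0.8 0.1 -0.1 0.5; 0.45 0.8 0.1 -0.1 0.5; 0.45 0.8 0.1 -0.1 0.5; 0.45 0.8 0.1 -0.1 0.5; 0.45 0.8 0.1 -0.1 0.5; 0.45 0.8 0.1 -0.1 0.5; 0.45 0.8 0 0 0.5; 0.45 0.8 0 0 0.5; 0.45 0.8 0 0 0.5; 0.45 0.8 0 0 0.5; 0.45 0.8 0 0 0.5; 0.45 0.8 0 0 0.5' 30
python3 -m handwheel '0 0.8 0 0 0.5; 0 0.8 0 0 0.5; 0 0.8 0 0 0.5; 0 0.8 0 0 0.5; 0 0.8 0 0 0.5; 0 0.8 0 0 0.5; 0 0.8 0 0 0.5; 0 0.8 0 0 0.5; 0 0.8 0 0 0.5; 0 0.8 0 0 0.5;0 0.8 0 0 0.5; 0 0 0 0 0.5'
```

```text
clock: 1.1
eef_pos: [410.0, -128.9, 205.5]
eef_rot: [-3.142, 0.0, 0.307]
wrist_force: [0.6, -0.2, -0.2]
finger_gap: 47.0
finger_force: 0.0
clock: 2.1
eef_pos: [409.0, 225.0, 205.1]
eef_rot: [-3.141, 0.001, 0.311]
wrist_force: [0.0, -1.8, -0.1]
finger_gap: 47.2
finger_force: 0.0
```

```bash
python3 -m handwheel '0.12 0.56 0 0 0.5; 0.1 0.56 0 0 0.5; 0 0 0 0 0.5; 0 0 -0.5 0 0.5; 0 0 -0.5 0 0.5; 0 0 -0.5 0 0.5; 0 0 -0.2 0 0.5; 0 0 -0.2 0 0.5; 0 0 0 0 0.5'
python3 - <<'E'
from h import *
p,d=camera("side");q,_=camera("top");a=p[100:225,190:320];b=q[150:275,150:280]
cv2.imwrite("pics/c1.png",cv2.resize(np.hstack([a,b]),None,fx=3,fy=3,interpolation=2)[:,:,::-1])
E
```

```text
clock: 2.85
eef_pos: [418.1, 265.5, 128.7]
eef_rot: [3.141, 0.002, 0.307]
wrist_force: [0.4, 0.1, -0.1]
finger_gap: 47.3
finger_force: 0.0
```

View pics/c1.png

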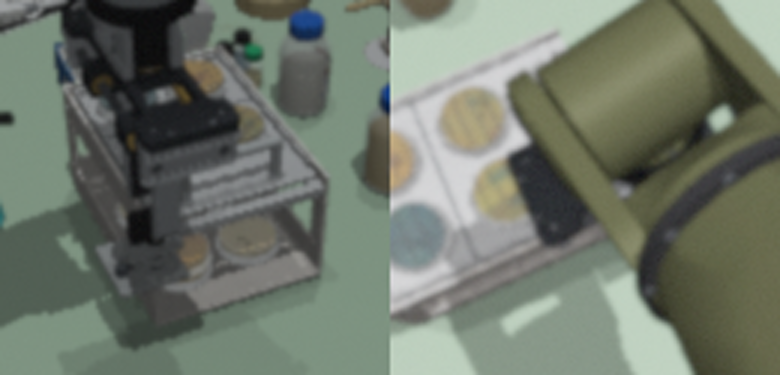

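The side view shows the fingers over the wing (left crop, about (150,220)). I'll correct y by 4 mm and close.

```bash
python3 -m handwheel '0 0.1 0 0 0.5; 0 0 0 0 0.7; 0 0 0 0 1; 0 0 0 0 1; 0 0 0 0 1; 0 0 0 0 1' 30
```

```text
clock: 3.45
eef_pos: [418.5, 270.0, 129.6]
eef_rot: [-3.142, -0.0, 0.308]
wrist_force: [-0.4, 0.1, 0.1]
finger_gap: 17.2
finger_force: 0.0
```

```bash
python3 -m handwheel '0 0 0 0 1; 0 0 0 0 1; 0 0 0 0 1; 0 0 0 0 1' 30
```

```text
clock: 3.78
eef_pos: [418.5, 269.9, 129.6]
eef_rot: [3.141, -0.0, 0.307]
wrist_force: [0.4, -2.6, 1.7]
finger_gap: 10.9
finger_force: 30.0
```

```bash
python3 -m handwheel '0 0 0 0.6 1; 0 0 0 0.8 1; 0 0 0 0.8 1; 0 0 0 0.8 1; 0 0 0 0.8 1; 0 0 0 0.8 1; 0 0 0 0.8 1; 0 0 0 0.8 1; 0 0 0 0.8 1; 0 0 0 0.8 1; 0 0 0 0.8 1;0 0 0 0.4 1'
```

```text
clock: 4.78
eef_pos: [418.7, 269.7, 129.6]
eef_rot: [3.141, 0.0, 1.097]
wrist_force: [2.3, -3.5, 0.7]
finger_gap: 11.2
finger_force: 30.0
```

Run:
```python
from h import *
s=read_state();print({k:np.round(s[k],2) for k in("eef_pos","eef_rot","wrist_force","moment","finger_gap")})
```

```text
{'eef_pos': array([418.75, 269.65, 129.59]), 'eef_rot': array([3.14, 0.  , 1.1 ]), 'wrist_force': array([ 2.26, -3.5 ,  0.7 ]), 'moment': array([-0.88, -0.5 ,  0.04]), 'finger_gap': np.float64(11.22)}
```

```bash
python3 -m handwheel '0 0 0 0.7 1; 0 0 0 0.9 1; 0 0 0 0.9 1; 0 0 0 0.9 1; 0 0 0 0.9 1; 0 0 0 0.9 1; 0 0 0 0.9 1; 0 0 0 0.9 1; 0 0 0 0.9 1; 0 0 0 0.9 1; 0 0 0 0.2 1; 0 0 0 0 1'
python3 -m handwheel '0 0 0 0 0.8; 0 0 0 0 0.7; 0 0 0 0 0.6; 0 0 0 0 0.6;0 0 0 0 0.6; 0 0 0.3 0 0.6; 0 0 0.6 0 0.6; 0 0 0.8 0 0.6; 0 0 0.5 0 0.6; 0 0 0 0 0.6'
```

```text
clock: 5.78
eef_pos: [419.0, 269.7, 129.6]
eef_rot: [3.141, 0.001, 1.88]
wrist_force: [4.5, -3.9, 0.4]
finger_gap: 11.1
finger_force: 30.0
clock: 6.62
eef_pos: [419.6, 270.8, 221.8]
eef_rot: [3.135, -0.001, 1.878]
wrist_force: [-0.2, 0.7, -0.6]
finger_gap: 37.7
finger_force: 0.0
```

```bash
python3 -m handwheel '0.14 0.14 0 -1 0.5; 0.14 0.14 0 -1 0.5; 0.14 0.14 0 -1 0.5; 0.14 0.14 0 -1 0.5; 0.14 0.14 0 -1 0.5; 0.14 0.14 0 -1 0.5; 0.14 0.14 0 -1 0.5; 0.14 0.14 0 -1 0.5; 0.14 0.14 0 -1 0.5; 0.14 0.14 0 -1 0.5; 0.14 0.14 0 -1 0.5; 0.14 0.14 0 -1 0.5'
python3 -m handwheel '0 0 0 -1 0.5; 0 0 0 -1 0.5; 0 0 0 -1 0.5; 0 0 0 -1 0.5; 0 0 0 -1 0.5; 0 0 0 -1 0.5; 0 0 0 0 0.5'
python3 - <<'E'
from h import *
p,D=camera("side");q,_=camera("top");a=p[100:225,190:320];b=q[150:275,150:280]
cv2.imwrite("pics/c2.png",cv2.resize(np.hstack([a,b]),None,fx=3,fy=3,interpolation=2)[:,:,::-1])
P=cloud("side",D,190,100,320,225);w=P[(np.hypot(*(P[:,:2]-[418,270]).T)<32)&(P[:,2]>140)&(P[:,2]<162)];print(box(w))
E
```

```text
clock: 7.62
eef_pos: [485.7, 337.5, 216.6]
eef_rot: [-3.141, 0.001, 0.827]
wrist_force: [-0.1, -0.6, 0.8]
finger_gap: 47.0
finger_force: 0.0
clock: 8.2
eef_pos: [485.4, 337.2, 216.7]
eef_rot: [3.141, 0.001, 0.303]
wrist_force: [0.6, 0.3, -0.4]
finger_gap: 47.0
finger_force: 0.0
(array([419.1, 267.8]), array([12. , 40.9]), 17.6, 108)
```

View pics/c2.png

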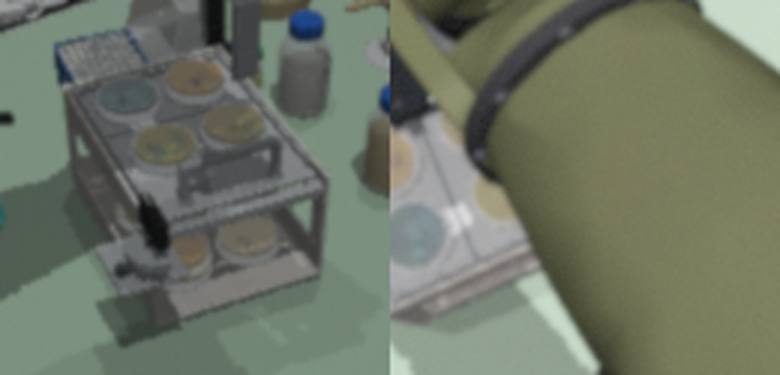

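The side crop shows the wing at (152,222) now lying along the rack's depth, and the depth fit gives exactly 90°, so the catch is open. Next I lower onto the handle.

```bash
python3 -m handwheel '0 0 -0.3 0 0.5; 0 0 -0.5 0 0.5; 0 0 -0.5 0 0.5; 0 0 -0.4 0 0.5; 0 0 -0.2 0 0.5; 0 0 -0.15 0 0.5; 0 0 0 0 0.6; 0 0 0 0 0.7; 0 0 0 0 0.8' 40
python3 -m handwheel '0 0 0 0 0.82; 0 0 0 0 0.84; 0 0 0 0 0.86; 0 0 0 0 0.88; 0 0 0 0 0.9; 0 0 0 0 0.95; 0 0 0 0 1; 0 0 0 0 1; 0 0 0 0 1'
```

```text
clock: 9.05
eef_pos: [486.0, 337.5, 136.6]
eef_rot: [-3.141, -0.002, 0.308]
wrist_force: [0.1, -0.6, -0.7]
finger_gap: 30.7
finger_force: 0.0
clock: 9.8
eef_pos: [485.7, 337.2, 135.6]
eef_rot: [-3.142, -0.0, 0.307]
wrist_force: [-0.5, 0.3, -0.1]
finger_gap: 0.4
finger_force: 0.0
```

The fingers closed on nothing, so I need to look.

Run:
```python
from h import *
p,D=camera("side");a=p[100:225,190:320]
cv2.imwrite("pics/c3.png",cv2.resize(a,None,fx=4,fy=4,interpolation=2)[:,:,::-1])
P=cloud("side",D,190,100,320,225);h=P[(np.hypot(*(P[:,:2]-[486,337]).T)<90)&(P[:,2]>145)&(P[:,2]<160)];print(box(h))
```

```text
(array([469.1, 323.4]), array([135.3,  28.9]), 32.8, 165)
```

View pics/c3.png

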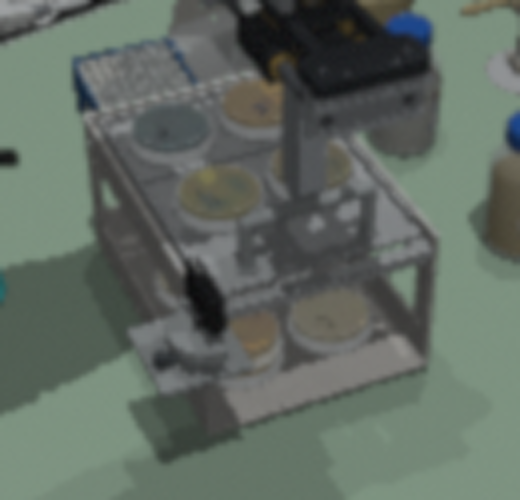

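Run:
```python
from h import *
np.set_printoptions(precision=1,suppress=True)
p,D=camera("side");q,E=camera("top")
ax=np.array([-.301,.954]);ay=np.array([-.954,-.301])
def show(n,D,*r,lab):
    P=cloud(n,D,*r);d=P[:,:2]-[486,337];X=d@ax;Y=d@ay
    print(lab)
    for a in range(-56,57,8):
        m=(abs(Y-a)<4)&(abs(X)<60)&(P[:,2]>140)&(P[:,2]<162)
        if m.any(): o=np.argsort(X[m]);print(a,m.sum(),X[m][o][[0,len(o)//2,-1]],np.median(P[m,2]))
show("side",np.load("pics/side0.npy"),190,100,320,225,lab="before")
show("side",D,190,100,320,225,lab="now")
m=None
```

```text
before
-48 6 [-4.3 -2.4 -0.3] 153.94129939167925
-40 20 [-8.1 -3.2  4.5] 152.85442116459535
-32 12 [-7.2 -3.4  1.4] 155.9708451126997
-24 12 [-5.1 -2.4  1.9] 155.41716185367022
-16 13 [-6.  -3.   0.4] 154.74925644411348
-8 13 [-6.  -3.4  2.2] 156.01081122471476
0 13 [-6.1 -3.1  5.2] 154.19759940395318
8 11 [-5.1 -2.2  1.5] 154.79789280204307
16 14 [-7.9 -2.9  2.1] 154.92665077602243
24 13 [-5.3 -2.9  2.5] 154.86762484468954
32 14 [-7.1 -3.5 -0.1] 154.06511012827974
40 20 [-7.4 -3.8  0.4] 151.54585187042375
48 7 [-4.8 -0.8  2.2] 149.8754781897104
now
-48 7 [-5.6 -4.1  1.1] 153.0074946927573
-40 20 [-6.8 -2.9  1.5] 151.4221899571312
-32 11 [-5.  -1.6  0.7] 153.50012601396782
-24 14 [-7.  -1.9  1.8] 154.92760639968913
-16 11 [-5.5 -2.6  2.7] 155.41400624572327
-8 13 [-5.7 -4.   1.6] 155.55986233106682
0 14 [-6.2 -2.8  2.7] 155.49676207690965
8 12 [-7.7 -3.9  1. ] 156.2459764480364
16 13 [-6.1 -3.7  1.6] 155.06011644564978
24 12 [-6.4 -3.2 -0.3] 155.69818764613478
32 14 [-6.2 -2.6 -0.1] 154.92565148738197
40 24 [-7.5 -3.3  0.7] 150.85286592831108
48 5 [-4.6 -1.4  1.2] 146.77303261264228
```

Run:
```python
from h import *
np.set_printoptions(precision=1,suppress=True)
p,D=camera("side")
s=read_state();print(s["eef_pos"],s["joints"],s["finger_gap"])
ax=np.array([-.301,.954]);ay=np.array([-.954,-.301])
for v in range(110,164,3):
    P=cloud("side",D,255,v,279,v+1)
    d=P[:,:2]-[486,337]
    print(v,*[f"{x:.0f},{y:.0f},{z:.0f}" for x,y,z in zip((d@ax)[::3],(d@ay)[::3],P[::3,2])])
```

```text
[485.7 337.2 135.6] [ 0.5  0.4  1.5 -0.   1.3  1.8] 0.2544201051483376
110 -11,32,282 -11,24,281 -17,20,283 -40,23,297 -50,21,302 -22,0,281 -23,-6,280 -21,-15,277
113 -16,34,279 -23,30,281 -25,23,280 -22,15,277 -61,23,301 -62,17,300 -67,13,302 -67,5,300
116 -15,33,270 -24,30,275 -29,25,276 -24,16,270 -70,30,301 -73,24,301 -75,18,301 -77,13,301
119 172,-44,131 -23,30,266 -36,28,273 -41,24,275 -80,34,301 -83,29,301 -84,23,300 -89,18,302
122 157,-38,131 155,-46,130 7,9,234 -52,28,275 -78,33,292 -86,30,296 -86,23,294 -87,17,293
125 145,-33,131 141,-40,131 5,10,228 -11,10,237 -79,34,286 -86,30,289 -85,23,286 -87,17,286
128 129,-26,132 129,-35,130 5,10,219 -10,9,229 -78,33,278 -81,28,278 -79,20,274 -81,14,274
131 124,-24,127 122,-32,125 7,10,210 -11,10,221 -80,34,271 -80,27,269 -81,20,268 -80,13,266
134 120,-22,120 119,-30,118 6,10,202 -12,10,213 -78,33,263 -80,27,262 -79,19,259 95,-74,120
137 111,-18,116 107,-25,117 8,9,191 -10,9,203 -11,2,202 -13,-5,201 71,-53,132 69,-61,131
140 98,-12,117 77,-12,131 9,9,182 -10,10,195 -11,2,193 -11,-6,191 59,-48,132 55,-55,132
143 89,-9,114 67,-8,129 7,10,175 -11,10,187 -11,2,184 -14,-5,184 50,-43,130 46,-50,130
146 75,-2,116 61,-5,124 8,9,165 -10,10,177 -11,2,175 -10,-6,172 42,-40,126 44,-49,122
149 49,8,126 59,-4,116 54,-11,117 -11,10,169 -2,-2,159 -4,-10,158 -4,-18,155 -5,-25,154
152 -0,29,158 -1,21,157 -3,14,156 -7,8,156 -7,-0,154 33,-27,117 31,-35,116 25,-40,119
155 -3,30,151 -5,23,151 30,-0,118 29,-8,116 24,-15,117 24,-23,115 16,-28,119 16,-36,116
158 29,17,114 27,10,113 20,4,117 19,-4,115 14,-10,116 9,-16,118 6,-23,118 5,-31,116
161 17,22,115 13,16,116 11,8,115 8,1,114 4,-5,115 -0,-12,116 -3,-19,117 -5,-26,115
```

```bash
python3 - <<'E'
from h import *
np.set_printoptions(precision=1,suppress=True)
ax=np.array([-.301,.954]);ay=np.array([-.954,-.301])
for z in(129,145,158): d=onz("side",(240,182),z)[:2]-[418,270];print(z,d@ax,d@ay)
E
python3 -m handwheel '0 0 0.1 0 0.8; 0 0 0.1 0 0.6; 0 0 0 0 0.5; 0 0 0 0 0.5; 0 0 0 0 0.5; 0 0 0 0 0.5'
cat > tip.py <<'E'
from h import *
np.set_printoptions(precision=1,suppress=True)
ax=np.array([-.301,.954]);ay=np.array([-.954,-.301])
p,D=camera("side");s=read_state();c=s["eef_pos"];print(c,s["finger_gap"])
P=cloud("side",D,180,60,340,230);d=P[:,:2]-c[:2];X=d@ax;Y=d@ay
for lo in range(120,300,6):
    m=(abs(Y)<11)&(abs(X)<45)&(P[:,2]>=lo)&(P[:,2]<lo+6)
    if m.any():print(lo,m.sum(),np.histogram(X[m],np.arange(-45,50,6))[0])
E
python3 tip.py
```

```text
129 -12.636887780461652 6.60793590979947
145 -29.342951924334027 12.488774533784735
158 -42.91662904123023 17.26695591577275
clock: 10.5
eef_pos: [485.6, 337.2, 143.4]
eef_rot: [3.142, 0.0, 0.307]
wrist_force: [-0.9, 0.4, 0.2]
finger_gap: 37.3
finger_force: 0.0
[485.6 337.2 143.4] 41.151315322197846
144 2 [0 0 0 0 0 0 1 1 0 0 0 0 0 0 0]
150 15 [ 0  0  0  0  0  0 14  0  1  0  0  0  0  0  0]
156 5 [0 0 0 0 0 0 2 3 0 0 0 0 0 0 0]
168 18 [ 0  0  0  2  0  0  0  0  0  0 13  3  0  0  0]
174 27 [ 0  0 10  2  0  0  0  0  0  0 12  3  0  0  0]
180 30 [ 0  0 15  3  0  0  0  0  0  0 11  1  0  0  0]
186 39 [ 0  0 14  2  0  0  0  0  0  0 18  4  0  1  0]
192 34 [ 0  0 18  3  0  0  0  0  0  0  7  5  1  0  0]
198 37 [ 0  0 14  3  0  0  0  0  0  0 12  5  3  0  0]
204 36 [ 0  0 17  2  0  0  0  0  0  0 11  5  1  0  0]
210 39 [ 0  0 17  2  0  0  0  0  0  0 14  3  3  0  0]
216 43 [ 0  0 17  4  0  0  0  0  0  0 16  4  2  0  0]
222 28 [ 0  0 12  3  0  0  0  0  0  0 10  1  2  0  0]
228 6 [0 0 2 0 0 0 0 0 0 0 1 2 1 0 0]
258 1 [0 0 0 0 0 0 0 0 0 0 1 0 0 0 0]
264 9 [0 0 0 0 0 0 0 0 0 0 6 3 0 0 0]
270 5 [0 0 0 0 0 0 0 0 0 0 3 2 0 0 0]
276 1 [0 0 0 0 0 0 0 0 0 0 0 1 0 0 0]
288 16 [0 0 6 7 3 0 0 0 0 0 0 0 0 0 0]
294 4 [0 0 0 4 0 0 0 0 0 0 0 0 0 0 0]
```

The depth image shows the fingertips about 27 mm higher than the reported TCP, which is why they closed above the bar. The horizontal position is right. I'll go lower on the camera's evidence and check.

```bash
python3 -m handwheel '0 0 -0.15 0 0.55; 0 0 -0.2 0 0.55; 0 0 -0.2 0 0.55; 0 0 -0.1 0 0.55; 0 0 0 0 0.55; 0 0 0 0 0.55'; python3 tip.py | head -12
```

```text
clock: 11.05
eef_pos: [485.5, 337.2, 117.2]
eef_rot: [3.141, 0.001, 0.307]
wrist_force: [0.2, 0.1, -0.2]
finger_gap: 42.2
finger_force: 0.0
[485.7 337.3 117.6] 42.25110127991278
138 9 [0 0 0 1 0 0 0 0 0 0 1 7 0 0 0]
144 16 [0 0 3 1 0 0 0 0 0 0 3 8 0 1 0]
150 46 [ 0  1 12  3  0  0  8  1  1  0  2 17  1  0  0]
156 35 [ 0  7  7  2  0  0  0  3  0  0  2 12  2  0  0]
162 30 [ 0  3 11  2  0  0  0  0  0  0  3  9  1  1  0]
168 33 [ 0  5 10  1  1  0  0  0  0  0  3 11  2  0  0]
174 39 [ 0 10  5  2  0  0  0  0  0  0 10 10  2  0  0]
180 43 [ 0  8 15  2  0  0  0  0  0  0  3 13  2  0  0]
186 35 [ 0  9  8  3  0  0  0  0  0  0  4 10  1  0  0]
192 30 [ 0  8 10  1  1  0  0  0  0  0  2  6  2  0  0]
198 16 [0 9 2 0 0 0 0 0 0 0 0 3 2 0 0]
```

```bash
python3 -m handwheel '0 0 -0.1 0 0.55; 0 0 -0.1 0 0.55; 0 0 0 0 0.6; 0 0 0 0 0.7; 0 0 0 0 0.75; 0 0 0 0 0.8; 0 0 0 0 0.84; 0 0 0 0 0.87; 0 0 0 0 0.9; 0 0 0 0 0.93; 0 0 0 0 1; 0 0 0 0 1' 40; python3 tip.py | head -5
```

```text
clock: 12.1
eef_pos: [485.7, 337.0, 109.6]
eef_rot: [3.141, 0.0, 0.307]
wrist_force: [0.3, -4.6, 1.4]
finger_gap: 8.5
finger_force: 40.0
[485.8 337.  109.6] 8.661101346727365
132 4 [0 0 0 0 0 1 0 0 3 0 0 0 0 0 0]
138 9 [0 0 0 0 2 4 0 0 3 0 0 0 0 0 0]
144 14 [ 0  0  0  0 10  3  0  0  0  1  0  0  0  0  0]
150 23 [ 0  0  0  0 10  4  2  1  3  3  0  0  0  0  0]
```

The bar is gripped. Now I draw the shelf out gently.

```bash
python3 -m handwheel '0.006 -0.02 0 0 1; 0.012 -0.04 0 0 1; 0.018 -0.057 0 0 1; 0.024 -0.076 0 0 1; 0.03 -0.095 0 0 1; 0.03 -0.095 0 0 1; 0.03 -0.095 0 0 1; 0.03 -0.095 0 0 1; 0.024 -0.076 0 0 1; 0.018 -0.057 0 0 1; 0.01 -0.03 0 0 1; 0 0 0 0 1'
cat > chk.py <<'E'
from h import *
np.set_printoptions(precision=1,suppress=True)
ax=np.array([-.301,.954]);ay=np.array([-.954,-.301])
p,D=camera("side");s=read_state();print(s["eef_pos"],s["wrist_force"],s["moment"],s["finger_gap"])
P=cloud("side",D,180,60,360,260);d=P[:,:2]-[486,337];X=d@ax;Y=d@ay
m=(P[:,2]>147)&(P[:,2]<160)&(abs(Y)>20)&(abs(Y)<46)&(X<30);print("bar X left/right",[np.median(X[m&(k*Y>0)]) for k in(1,-1)],"z",[np.median(P[m&(k*Y>0),2]) for k in(1,-1)])
w=P[(np.hypot(*(P[:,:2]-[418,270]).T)<32)&(P[:,2]>140)&(P[:,2]<162)];print("catch",box(w))
E
python3 chk.py
```

```text
clock: 13.15
eef_pos: [495.1, 307.4, 109.6]
eef_rot: [3.141, -0.0, 0.307]
wrist_force: [0.2, 0.8, 2.2]
finger_gap: 8.6
finger_force: 40.0
[495.1 307.4 109.6] [-0.5  0.4  2.6] [-0.1 -0.   0. ] 8.587052482980837
bar X left/right [np.float64(-33.492464463581804), np.float64(-33.49711983129178)] z [np.float64(154.49651766641784), np.float64(154.86933004132868)]
catch (array([419.1, 268.2]), array([12. , 43.5]), 17.9, 104)
```

```bash
python3 -m handwheel '0.01 -0.03 0 0 1; 0.018 -0.057 0 0 1; 0.024 -0.076 0 0 1; 0.03 -0.095 0 0 1; 0.03 -0.095 0 0 1; 0.03 -0.095 0 0 1; 0.03 -0.095 0 0 1; 0.03 -0.095 0 0 1; 0.03 -0.095 0 0 1; 0.03 -0.095 0 0 1; 0.03 -0.095 0 0 1; 0.03 -0.095 0 0 1'
python3 -m handwheel '0.03 -0.095 0 0 1; 0.03 -0.095 0 0 1; 0.03 -0.095 0 0 1; 0.03 -0.095 0 0 1; 0.03 -0.095 0 0 1; 0.03 -0.095 0 0 1; 0.03 -0.095 0 0 1; 0.03 -0.095 0 0 1; 0.024 -0.076 0 0 1; 0.018 -0.057 0 0 1; 0.01 -0.03 0 0 1; 0 0 0 0 1'
python3 chk.py
python3 - <<'E'
from h import *
p,_=camera("side");q,_=camera("top")
a=cv2.resize(p[100:240,180:320],None,fx=4,fy=4,interpolation=2)
cv2.imwrite("pics/c4.png",a[:,:,::-1])
E
```

```text
clock: 14.2
eef_pos: [507.8, 266.6, 109.4]
eef_rot: [3.141, 0.0, 0.307]
wrist_force: [-2.9, 3.1, 1.3]
finger_gap: 8.5
finger_force: 40.0
clock: 15.2
eef_pos: [519.6, 229.7, 109.5]
eef_rot: [3.141, 0.0, 0.307]
wrist_force: [-1.1, -1.6, 0.2]
finger_gap: 8.7
finger_force: 40.0
[519.6 229.7 109.6] [-0.6 -3.1  0.2] [-0.4  0.1 -0. ] 9.04994217977319
bar X left/right [np.float64(-115.02143286073968), np.float64(-115.96802862028314)] z [np.float64(154.92591326959342), np.float64(152.04264649409333)]
catch (array([418.6, 269. ]), array([12. , 44.6]), 17.6, 109)
```

View pics/c4.png

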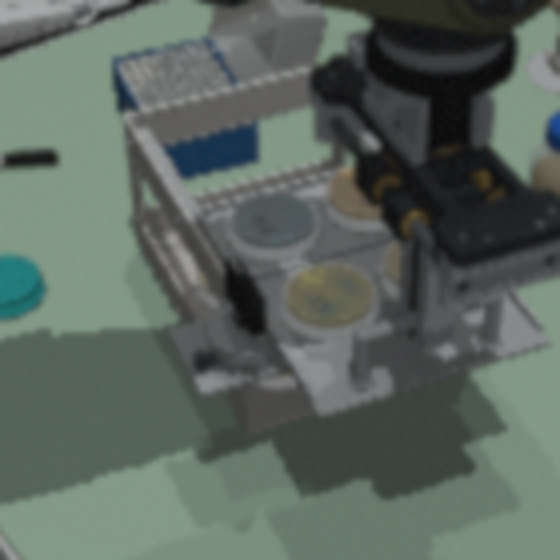

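The side view shows the shelf level and well out, with the dishes standing. Next I pin down the rack edge precisely from the initial depth images and check the line in the current view.

Run:
```python
from h import *
np.set_printoptions(precision=1,suppress=True)
ax=np.array([-.301,.954]);ay=np.array([-.954,-.301])
for n,r in(("top",(110,150,265,270)),("side",(190,100,320,225))):
    P=cloud(n,np.load(f"pics/{n}0.npy"),*r);d=P[:,:2]-[486,337];X=d@ax;Y=d@ay
    m=(abs(Y)<60)&(P[:,2]>104)&(P[:,2]<119)&(X<-5)
    print(n,m.sum(),"front X pct",np.percentile(X[m],[0,2,5,10,20]))
    for lo in range(-40,0,3):
        k=m&(X>=lo)&(X<lo+3)
        if k.any():print(lo,k.sum(),P[k,2].mean(),end="; ")
    k=(P[:,2]>118)&(P[:,2]<124)&(abs(abs(Y)-80)<6)
    print("\nwalls X",np.percentile(X[k&(Y<0)],[1,5,95,99]),np.percentile(X[k&(Y>0)],[1,5,95,99]))
    k=(P[:,2]>117)&(P[:,2]<124)&(X>150);print("back",np.percentile(X[k],[50,95,99]))
# line darkness along X in initial top and current side/top, at z=115
def prof(n,img,Ys,Xs):
    i=camera_info(n);T=np.linalg.inv(np.array(i["world_from_camera"]));K=np.array(i["intrinsics"])
    g=cv2.cvtColor(img,cv2.COLOR_RGB2GRAY).astype(np.float32);out=[]
    for x in Xs:
        W=np.array([[*(np.array([486,337])+x*ax+y*ay),115,1] for y in Ys]);c=(T@W.T)[:3];u=K@c;u=(u[:2]/u[2]).astype(np.float32)
        out.append(np.median(cv2.remap(g,u[0][None],u[1][None],1)))
    return np.array(out)
for n in("top","side"):
    img=cv2.imread(f"pics/{n}0.png")[:,:,::-1].copy();Xs=np.arange(98,122,1.5)
    print(n,"init",Xs[0],prof(n,img,np.arange(-65,66,2),Xs))
p,_=camera("side");Xs=np.arange(-20,14,1.5);print("side now",Xs[0],prof("side",p,np.arange(10,66,2),Xs))
```

```text
top 337 front X pct [-25.9 -25.2 -24.7 -23.8 -21.9]
-28 11 109.30146898318108; -25 55 110.1791600766601; -22 56 109.57811746295445; -19 55 109.74587197689966; -16 9 109.89850531595846; -13 54 114.62439415277069; -10 59 114.96469947997576; -7 38 114.94057423461037; 
walls X [-19.9 -10.  183.4 194.7] [-31.4 -21.4 189.9 194.8]
back [184.4 196.4 197.3]
side 348 front X pct [-29.5 -28.6 -28.1 -27.2 -26.2]
-31 20 108.75951616153847; -28 89 108.42274835742747; -25 33 110.61488177247168; -22 36 110.84453680812325; -19 22 110.57684879974049; -16 50 114.26830820402185; -13 41 115.31013256680829; -10 36 115.73686523041276; -7 21 115.97825187896181; 
walls X [-26.  -17.1 193.6 255.2] [-48.    4.6 187.8 194.4]
back [190.7 263.2 280.8]
top init 98.0 [191.9 192.7 194.1 194.6 192.9 189.  183.4 177.5 175.3 178.4 183.9 188.2
 190.2 189.8 187.4 182.4]
side init 98.0 [115.7 117.1 117.7 118.8 121.4 122.9 122.7 123.1 123.9 124.5 127.5 131.
 134.7 137.3 136.8 134.7]
side now -20.0 [101.7 103.  103.6 104.4 105.5 106.6 105.2 106.7 107.3 106.4 103.7  99.1
  94.5  91.   90.4  91.9  93.7  95.8  96.3  96.6  99.  102.4 108.1]
```

```bash
python3 -m handwheel '0.01 -0.03 0 0 1; 0.018 -0.057 0 0 1; 0.025 -0.08 0 0 1; 0.025 -0.08 0 0 1; 0.025 -0.08 0 0 1; 0.025 -0.08 0 0 1; 0.025 -0.08 0 0 1; 0.018 -0.053 0 0 1; 0.01 -0.03 0 0 1; 0 0 0 0 1; 0 0 0 0 1; 0 0 0 0 1'
python3 chk.py
python3 - <<'E'
from h import *
p,D=camera("side");q,E=camera("top")
np.save("pics/side5.npy",D);np.save("pics/top5.npy",E);cv2.imwrite("pics/side5.png",p[:,:,::-1]);cv2.imwrite("pics/top5.png",q[:,:,::-1])
a=cv2.resize(p[120:240,190:290],(400,480),interpolation=2);b=cv2.resize(q[150:270,120:220],(400,480),interpolation=2)
cv2.imwrite("pics/c5.png",np.hstack([a,b])[:,:,::-1])
E
```

```text
clock: 16.4
eef_pos: [526.9, 207.0, 109.6]
eef_rot: [3.141, -0.0, 0.307]
wrist_force: [0.7, -1.8, -1.0]
finger_gap: 8.9
finger_force: 40.0
[526.9 207.1 109.6] [ 0.1 -2.9 -0.9] [-0.5 -0.1  0.1] 9.072714255558875
bar X left/right [np.float64(-139.09766702405682), np.float64(-140.65811973057484)] z [np.float64(154.60798977582465), np.float64(150.67286402794707)]
catch (array([418.9, 267.5]), array([11.9, 44.1]), 19.9, 108)
```

View pics/c5.png

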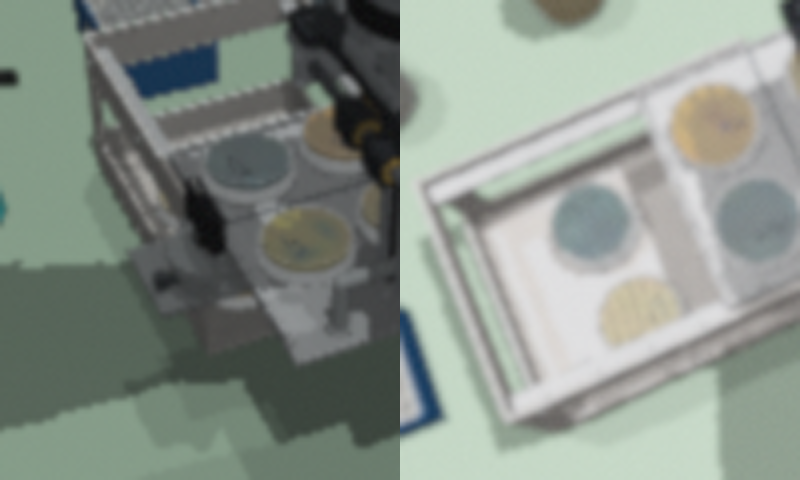

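Run:
```python
from h import *
np.set_printoptions(precision=1,suppress=True)
ax=np.array([-.301,.954]);ay=np.array([-.954,-.301])
img=cv2.cvtColor(cv2.imread("pics/top5.png"),cv2.COLOR_BGR2GRAY).astype(np.float32)
for n in("top","side"):
    P=cloud(n,np.load(f"pics/{n}5.npy"),110,140,280,270) if n=="top" else cloud(n,np.load(f"pics/{n}5.npy"),170,90,330,250)
    d=P[:,:2]-[486,337];X=d@ax;Y=d@ay
    k=(P[:,2]>111)&(P[:,2]<128)&(abs(Y)<70)
    b=k&(X>150)&(X<215);s=k&(X>0)&(X<90)
    print(n,"rack back",np.percentile(X[b],[2,50,90,98]),"shelf rear",np.percentile(X[s],[90,95,98,100]))
    for lo in range(36,66,3):
        j=(abs(Y)<60)&(X>=lo)&(X<lo+3);print(lo,j.sum(),np.round(np.median(P[j,2])) if j.any() else "",end="; ")
    print()
    # shelf tilt
    j=(P[:,2]>110)&(P[:,2]<119)&(abs(Y)<70)&(X<46)&(X>-150)
    A=np.c_[X[j],Y[j],np.ones(j.sum())];print("tilt",np.linalg.lstsq(A,P[j,2],rcond=None)[0][:2]*1000,j.sum())
i=camera_info("top");T=np.linalg.inv(np.array(i["world_from_camera"]));K=np.array(i["intrinsics"])
for Ys in(np.arange(-72,-64,1),np.arange(-12,13,1),np.arange(-4,5,1)):
  o=[]
  for x in np.arange(-40,-10,2):
    W=np.array([[*(np.array([486,337])+x*ax+y*ay),115,1] for y in Ys]);u=K@(T@W.T)[:3];u=(u[:2]/u[2]).astype(np.float32)
    o.append(cv2.remap(img,u[0][None],u[1][None],1).mean())
  print(u[:,0],np.array(o))
```

```text
top rack back [158.4 194.  196.4 197.3] shelf rear [49.1 50.5 56.8 89.4]
36 52 121.0; 39 48 116.0; 42 59 115.0; 45 56 115.0; 48 67 120.0; 51 4 121.0; 54 0 ; 57 2 25.0; 60 33 11.0; 63 38 11.0; 
tilt [1.6 0.6] 1498
side rack back [189.2 192.6 195.2 196.9] shelf rear [49.1 50.7 65.8 79.7]
36 13 129.0; 39 8 117.0; 42 10 116.0; 45 28 121.0; 48 30 121.0; 51 2 114.0; 54 0 ; 57 0 ; 60 0 ; 63 0 ; 
tilt [3.  1.8] 1194
[201.9 164.9] [213.3 212.8 213.  214.  213.4 209.8 203.3 198.3 200.7 207.1 211.9 214.
 214.  214.1 214.3]
[211.1 185.6] [163.7 163.8 164.2 164.2 162.8 158.9 152.7 148.4 151.9 159.  163.4 164.8
 165.3 165.3 164.9]
[212.4 188.4] [163.9 164.1 164.1 163.7 162.4 159.  153.  149.2 153.1 159.5 163.3 164.9
 165.7 166.  165.6]
```

The line is at X ≈ -26 in the top view. Four estimates of the rack edge range from -24 to -28, so the line is within tolerance. The shelf is level to about 3 mrad. I'll let it rest briefly, then hand in.

```bash
python3 -m handwheel '0 0 0 0 1; 0 0 0 0 1; 0 0 0 0 1; 0 0 0 0 1; 0 0 0 0 1; 0 0 0 0 1'; python3 -c "
from cell import sign_off
print(sign_off())"
```

```text
clock: 17.05
eef_pos: [526.8, 207.3, 109.6]
eef_rot: [-3.142, -0.0, 0.307]
wrist_force: [1.3, -2.7, -0.3]
finger_gap: 9.0
finger_force: 40.0
the job is handed in; nothing more can be done
None
```

I turned the catch open, drew the shelf out until its line lay over the rack's front edge (within about 3 mm by my measurements), and handed the job in at about 17 s with the shelf held level and the dishes I could see still standing; no verdict came back.

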